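Check the push-seal canisters at the bread counter

ROBOT

A 6-joint arm with a two-finger parallel gripper is mounted at the origin on the work surface. World frame = base frame: x ahead of the robot, y to its left, z up, the work surface at z = 0. Lengths are in m, angles in rad, forces in N, time in s.
With the tool pointing down it reaches from about 0.375 to 0.925 m from the base axis. Payload 5.7 kg.
Tool frame: the origin (TCP) lies at the very end of the fingers, on their centre line; the grasp point (between the pads) lies behind it (arm.tcp_to_grasp is the z of the grasp point in the tool frame, in m); z points along the fingers, y is the line along which they close (so a half turn about z gives the same grasp; the last joint's range is limited). The gripper opens to 88 mm and grips with 3 to 60 N. Pads are 20 mm wide; open, the fingers measure 115 mm over their backs; the gripper's body (75 mm by 178 mm) begins 61 mm behind the grasp point.
Start: joints at [1.113, 0.359, 1.51, -0, 1.272, -0.115], TCP at [0.202, 0.565, 0.223] pointing down, gripper open.
Joint ranges: [-2.97, 2.97], [-1.01, 2.36], [0.21, 2.38], [-0.96, 4.11], [0.2, 2.71], [-2.98, 2.98]. Speed limits (rad/s): [2.39, 2.39, 3.14, 3.14, 3.14, 3.14].

INTERFACE

Orientations are given as a unit quaternion [x, y, z, w].
In Python, from station import telemetry, imaging, order, arm gives the robot as it stands. The module is installed in compiled form; this text tells all that it offers.
- The arm moves only by the tool step_arm, never from a script. Its argument "plan" is a list of rows, each a list of 3 entries, a list of its own where there are three numbers: the turn, a rotation vector about the tool's x, y, z in units of 8 degrees (1.0 is 8 degrees), then the shift along the tool's x, y, z in m, then the opening, from 0 (shut) to 1 (fully open). In form: [[[wx, wy, wz], [tx, ty, tz], jaw], ...]. A call has 1 to 5 rows; each row shifts and turns the commanded pose from where the row before left it, along the tool's axes as they then stand; what a row does not reach is not made up. A row lasts 1/10 s, in which the tool goes at most 50 mm and 8.59 degrees, less where a joint would pass 70% of its speed; a pose out of reach is approached as far as the arm can. A call is refused whole if a number of a shift passes 0.05 or a number of a turn 1, either way. A call with a gripper value outside its range is refused whole. The fingers move at their own pace and stop on an object; "force" is the grip in N (left out, the last holds). Time passes only in rows, so rows that do not move let the fingers close. It gives the time, the measured TCP pose, the force, the opening and the grip force at its end, in the units of the state.
- telemetry.observe(): the state, without advancing time (a new reading comes with each control period).
- imaging.read_camera(name): name is "scene" or "side" or "wrist"; returns a dict with "frame" (400x640x3 uint8, red, green, blue), "K" (3x3 intrinsics, pixels), "k1" (the pictures are not rectified: a ray, as slopes to the right and down, at radius r is drawn at 1 + k1 r^2 times it, then the intrinsics apply), "T" (4x4, takes a point from camera to world coordinates). Camera axes: x right, y down, z forward; pixel columns grow to the right and rows downward; lengths in m; the calibration is good to about 2 mm. A picture is of the moment at which its call begins. There is no depth.
- order.job_done(): hands the job in; it is judged then, once.
The state is a dict: "time_s": time; "joint_positions": joint angles; "qd": joint speeds; "joint_efforts": joint torques, N m; "position": TCP position; "tcp_rot": TCP orientation; "wrist_force": force on the tool from outside, world axes, zero at the start; "ft_torque": the same for the moment, N m; "gripper_width": finger opening in m; "grasp_force": force on a finger pad.
Only numpy, scipy, OpenCV 4.12 (cv2) and the standard library are available. Lean on these libraries where they do the work, as an engineer would, in place of code of your own. Each camera call takes 0.05 s, during which the arm holds its last target. There are 200 camera calls.

TASK

On the bread counter stand three push-seal canisters. Push the button of each one fully down to test it: sound ones stay down and are left standing where they are with their buttons down. One springs back up: pick that canister up, set it down gently upright in the low plywood tray and let go. Leave the white jar alone.

Things in the scene. Friction and masses are not known exactly. Their poses are not given: they have to be found in the camera images.
- canister_1: Upright round push-seal canister, loose, 0.15 to 0.3 kg: aluminium cylinder 52 mm in diameter, 68 mm tall, with a black lid of equal diameter on top (lid top 78 mm above the underside) and a round white push button, 30 mm in diameter, in the lid's centre. Origin: centre of the underside; z up. The three look alike; exactly one fails, and where each stands differs every time.
- canister_2: Upright round push-seal canister, loose, 0.15 to 0.3 kg: aluminium cylinder 52 mm in diameter, 68 mm tall, with a black lid of equal diameter on top (lid top 78 mm above the underside) and a round white push button, 30 mm in diameter, in the lid's centre. Origin: centre of the underside; z up. The three look alike; exactly one fails, and where each stands differs every time.
- canister_3: Upright round push-seal canister, loose, 0.15 to 0.3 kg: aluminium cylinder 52 mm in diameter, 68 mm tall, with a black lid of equal diameter on top (lid top 78 mm above the underside) and a round white push button, 30 mm in diameter, in the lid's centre. Origin: centre of the underside; z up. The three look alike; exactly one fails, and where each stands differs every time.
- plunger_1 (a joint): Button of canister_1: metres pressed in. 0 = up (flat top 92 mm above the canister's underside, 14 mm proud of the lid); 0.010 = fully down on its stop (82 mm, 4 mm proud). Pressing straight down takes 1 to 4 N. A sound button stays down where it was pushed; the failed one springs right back up when released.
- plunger_2 (a joint): Button of canister_2: metres pressed in. 0 = up (flat top 92 mm above the canister's underside, 14 mm proud of the lid); 0.010 = fully down on its stop (82 mm, 4 mm proud). Pressing straight down takes 1 to 4 N. A sound button stays down where it was pushed; the failed one springs right back up when released.
- plunger_3 (a joint): Button of canister_3: metres pressed in. 0 = up (flat top 92 mm above the canister's underside, 14 mm proud of the lid); 0.010 = fully down on its stop (82 mm, 4 mm proud). Pressing straight down takes 1 to 4 N. A sound button stays down where it was pushed; the failed one springs right back up when released.
- tray: Low square open tray of pale plywood, fixed, 170 x 170 mm outside and 30 mm high, walls and floor 5 mm thick (inside 160 x 160 mm, inner floor 5 mm above the worktop), empty, to the left or right of the canisters. Origin: centre of its underside; x and y along its sides.
- jar: Bystander, leave alone: white ceramic jar 70 mm in diameter, 126 mm tall, with a dark wooden lid and a small round wooden knob, not a push button. Stands beyond the canisters. Origin: centre of the underside.
There are look-alikes about, which are no part of the job. There is more than one size of the tray; the job needs the larger.

How it is judged:
On the way:
1. a button that was pushed well down is seen springing back up, its canister still standing at its place (((value of joint plunger_1 between 0.004 and 0.0085 m and velocity of joint plunger_1 below -0.008 m/s and distance of canister_1 from where it was at the start of the episode below 0.03 m) or (value of joint plunger_2 between 0.004 and 0.0085 m and velocity of joint plunger_2 below -0.008 m/s and distance of canister_2 from where it was at the start of the episode below 0.03 m) or (value of joint plunger_3 between 0.004 and 0.0085 m and velocity of joint plunger_3 below -0.008 m/s and distance of canister_3 from where it was at the start of the episode below 0.03 m))).
At the end, for the whole second after the job is handed in: The two sound canisters stand upright (within 10 degrees) within 30 mm of where they started, their buttons down (at least 8 of 10 mm). The failed one, whose button was tested and is back up, stands upright (within 10 degrees), still, on the floor of the tray (angle between each of canister_1, canister_2, canister_3's own z axis and vertical below 0.17 rad and ((x of canister_1 in the frame of tray between -0.06 and 0.06 m and y of canister_1 in the frame of tray between -0.06 and 0.06 m and z of canister_1 in the frame of tray below 0.012 m and linear speed of canister_1 below 0.02 m/s and value of joint plunger_1 below 0.004 m and value of joint each of plunger_2, plunger_3 above 0.008 m and distance of each of canister_2, canister_3 from where it was at the start of the episode below 0.03 m) or (x of canister_2 in the frame of tray between -0.06 and 0.06 m and y of canister_2 in the frame of tray between -0.06 and 0.06 m and z of canister_2 in the frame of tray below 0.012 m and linear speed of canister_2 below 0.02 m/s and value of joint plunger_2 below 0.004 m and value of joint each of plunger_1, plunger_3 above 0.008 m and distance of each of canister_1, canister_3 from where it was at the start of the episode below 0.03 m) or (x of canister_3 in the frame of tray between -0.06 and 0.06 m and y of canister_3 in the frame of tray between -0.06 and 0.06 m and z of canister_3 in the frame of tray below 0.012 m and linear speed of canister_3 below 0.02 m/s and value of joint plunger_3 below 0.004 m and value of joint each of plunger_1, plunger_2 above 0.008 m and distance of each of canister_1, canister_2 from where it was at the start of the episode below 0.03 m))); the robot touches nothing.
It fails at once if a canister is tipped by more than 40 degrees (angle between any of canister_1, canister_2, canister_3's own z axis and vertical above 0.7 rad).
It fails at once if a canister is dropped: out of the fingers with its underside more than 50 mm above the worktop ((height (world z) of canister_1 above 0.05 m and contact force between the fingers and canister_1 below 0.05 N) or (height (world z) of canister_2 above 0.05 m and contact force between the fingers and canister_2 below 0.05 N) or (height (world z) of canister_3 above 0.05 m and contact force between the fingers and canister_3 below 0.05 N)).
It fails at once if the white jar is moved by more than 30 mm or tipped by more than 20 degrees (distance of jar from where it was at the start of the episode above 0.03 m or angle between jar's own z axis and vertical above 0.35 rad).
It also fails if it takes over 64 s, if anything falls off the work surface, if the arm or the gripper's body presses on something with over 40 N, if the wrist force passes 120 N, or if a joint passes its speed limit or range.

## Working session

There is one attempt and no reset: what is moved stays moved. The work goes in short steps, Python scripts to look and compute and a tool call to move; the robot and the scene stay as the last step left them, time stands still between calls to the robot, and variables do not carry over. Pictures are saved under pics/ and viewed, at most 10 in all, crops included, and the job is handed in when it is done.

Besides the shell and the picture viewer there is one more tool, called after ">>>" by a JSON object that holds its "fn" and its "kwargs", one argument or row to a line. step_arm: Moves the arm, as the interface text tells. Its arguments: {"type":"object","properties":{"plan":{"type":"array"},"force":{"type":"number"}},"required":["plan"]}

```bash
mkdir -p pics
cat > h.py <<'E'
import numpy as np, cv2
from station import telemetry, imaging, order, arm
def grab(n):
    return imaging.read_camera(n)
def ray(c,u,v):
    K=c["K"];x=(u-K[0,2])/K[0,0];y=(v-K[1,2])/K[1,1]
    rd=np.hypot(x,y);r=rd
    for _ in range(20): r=rd/(1+c["k1"]*r*r)
    s=r/rd if rd>0 else 1
    d=c["T"][:3,:3]@np.array([x*s,y*s,1]);return c["T"][:3,3],d
def onz(c,u,v,z):
    o,d=ray(c,u,v);return o+d*(z-o[2])/d[2]
def proj(c,p):
    q=np.linalg.inv(c["T"])@np.append(p,1);x,y=q[0]/q[2],q[1]/q[2]
    f=1+c["k1"]*(x*x+y*y);return np.array([c["K"][0,0]*x*f+c["K"][0,2],c["K"][1,1]*y*f+c["K"][1,2]])
E
python3 - <<'E'
from h import *
s=telemetry.observe();print(s,arm.tcp_to_grasp)
for n in("scene","side","wrist"):
    c=grab(n);cv2.imwrite(f"pics/{n}0.png",c["frame"][:,:,::-1]);print(n,c["T"][:3,3].round(3),c["T"][:3,2].round(2),c["K"][0,0])
E
```

```text
{'time_s': 0.0, 'joint_positions': array([ 1.11290646e+00,  3.59476056e-01,  1.51139821e+00, -4.14887393e-05,
        1.27249942e+00, -1.15115158e-01]), 'qd': array([-1.28423614e-04,  8.09190753e-04,  1.08892782e-03, -2.84832025e-05,
       -5.19944303e-04, -1.46938606e-03]), 'joint_efforts': array([ 2.89152740e-03, -5.15375483e+01, -2.70733738e+01,  6.76896796e-02,
        3.46700451e-02, -1.45313497e-04]), 'position': array([0.20139119, 0.56447606, 0.22183985]), 'tcp_rot': array([ 1.70543451e-01,  9.85349754e-01, -8.59816908e-04, -2.32643592e-04]), 'wrist_force': array([-0.31358685, -0.23406397,  0.44128022]), 'ft_torque': array([-0.09048975, -0.02191491, -0.02189486]), 'grasp_force': 0.0, 'gripper_width': 0.08766347734426878} -0.0187
scene [0.808 0.578 0.974] [-0.29 -0.51 -0.81] 455.62005027080903
side [ 0.344 -0.765  0.897] [ 0.16  0.68 -0.71] 472.3534447839215
wrist [0.139 0.587 0.383] [ 0.23 -0.08 -0.97] 340.0469504729279
```

View pics/scene0.png

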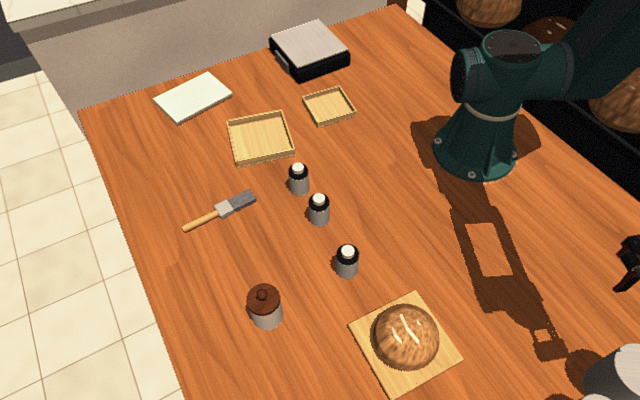

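View pics/side0.png

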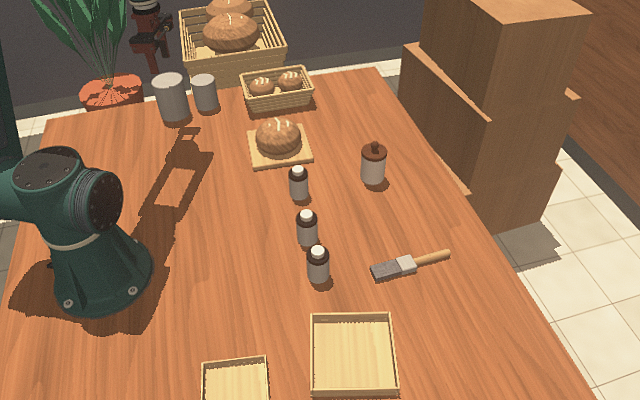

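The scene view shows three canisters with white buttons at (298,169), (319,200) and (348,252). Possible confusions are:
- **Jar:** (264,300), dark wooden knob.
- **Grey cups:** side view (172,98) and (204,92).
- **Trays:** the larger one at (261,138) is the one I want; the small one at (329,106) is a look-alike, as is the bread board at (405,340).

Next I measure the buttons and the trays in both views.

```bash
cat > m.py <<'E'
from h import *
def buttons(c,seeds,z=0.092):
    hsv=cv2.cvtColor(c["frame"],cv2.COLOR_RGB2HSV)
    m=((hsv[...,1]<60)&(hsv[...,2]>185)).astype(np.uint8)
    n,l,st,ce=cv2.connectedComponentsWithStats(m)
    out=[]
    for s in seeds:
        i=min((i for i in range(1,n) if 20<st[i,4]<600),key=lambda i:np.hypot(*(ce[i]-s)))
        out.append((ce[i].round(1),st[i].tolist(),onz(c,*ce[i],z).round(4)))
    return out
E
python3 - <<'E'
from m import *
cs={n:grab(n) for n in("scene","side")}
for r in buttons(cs["scene"],[(298,169),(319,200),(348,252)]):print(*r)
for r in buttons(cs["side"],[(318,250),(306,214),(298,170)]):print(*r)
for n,seeds in(("scene",[(261,138),(329,106)]),("side",[(354,355)])):
    c=cs[n];hsv=cv2.cvtColor(c["frame"],cv2.COLOR_RGB2HSV)
    m=((hsv[...,0]>17)&(hsv[...,0]<32)&(hsv[...,1]>60)&(hsv[...,2]>80)).astype(np.uint8)
    m=cv2.morphologyEx(m,cv2.MORPH_CLOSE,np.ones((5,5)))
    k,_=cv2.findContours(m,cv2.RETR_EXTERNAL,cv2.CHAIN_APPROX_NONE)
    for s in seeds:
        q=max((x for x in k if cv2.pointPolygonTest(x,s,False)>=0),key=len,default=None)
        if q is None: print(n,s,None);continue
        W=np.array([onz(c,*p[0],0.03)[:2] for p in q]).astype(np.float32)
        # rim quad by hull on z=.03 plane, plus approx corners
        a=cv2.approxPolyDP(cv2.convexHull(q),6,True)[:,0]
        print(n,cv2.minAreaRect(W),[(tuple(p.tolist()),onz(c,*p,0.03)[:2].round(3).tolist(),onz(c,*p,0)[:2].round(3).tolist()) for p in a])
f=cs["scene"]["frame"][80:330,210:430,::-1]
cv2.imwrite("pics/crop.png",cv2.resize(f,None,fx=2.4,fy=2.4,interpolation=2)[:600])
c=cs["side"]
E
```

```text
[297.4 166.7] [292, 163, 12, 9, 78] [ 0.4954 -0.1289  0.092 ]
[318.5 197.6] [313, 193, 12, 10, 94] [ 0.4975 -0.0153  0.092 ]
[347.5 250.2] [342, 245, 13, 12, 118] [0.514  0.1462 0.092 ]
[317.1 249.6] [311, 245, 13, 10, 106] [ 0.4967 -0.1294  0.092 ]
[305.8 213.3] [300, 209, 13, 10, 87] [ 0.4987 -0.0163  0.092 ]
[297.1 168.3] [292, 165, 11, 8, 62] [0.5147 0.146  0.092 ]
scene ((0.513119637966156, -0.3348986804485321), (0.19456300139427185, 0.16972458362579346), 75.82850646972656) [((281, 110), [0.41, -0.404], [0.398, -0.435]), ((294, 155), [0.462, -0.222], [0.451, -0.247]), ((235, 161), [0.613, -0.284], [0.606, -0.311]), ((226, 121), [0.573, -0.443], [0.565, -0.476])]
scene ((0.27438926696777344, -0.3499951958656311), (0.14556081593036652, 0.13388337194919586), 83.01864624023438) [((339, 86), [0.202, -0.41], [0.183, -0.441]), ((356, 111), [0.217, -0.285], [0.198, -0.313]), ((322, 125), [0.335, -0.285], [0.32, -0.313]), ((302, 97), [0.328, -0.424], [0.313, -0.455])]
side ((0.5124661326408386, -0.3443870544433594), (0.16851961612701416, 0.16907045245170593), 75.97835540771484) [((390, 312), [0.614, -0.285], [0.624, -0.269]), ((398, 388), [0.571, -0.446], [0.579, -0.435]), ((311, 389), [0.412, -0.404], [0.415, -0.392]), ((311, 313), [0.453, -0.243], [0.456, -0.225])]
```

View pics/crop.png

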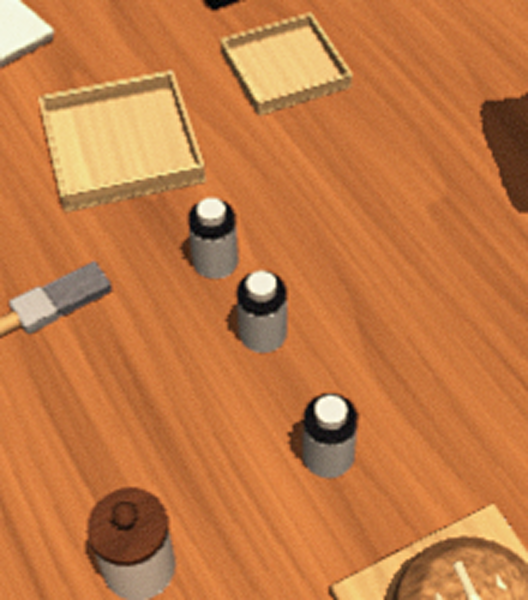

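The crop confirms three identical canisters, and the two views agree to within 2 mm. The large tray measures 169 mm square, centred at (0.512,-0.344). Next I work out the jar position and the first move.

```bash
cat >> h.py <<'E'
from scipy.spatial.transform import Rotation as Ro
def to(x,y,z):
    s=telemetry.observe();R=Ro.from_quat(s["tcp_rot"]).as_matrix()
    d=R.T@(np.array([x,y,z])-s["position"]);n=int(np.ceil(np.abs(d).max()/.045))
    print("t",round(s["time_s"],2),"pos",s["position"].round(4),"d",d.round(4),"n",n,"each",(d/n).round(4),"F",s["wrist_force"].round(1),"q",s["joint_positions"].round(2))
E
python3 - <<'E'
from h import *
c=grab("scene");print("jar knob",onz(c,263,294,.126));c=grab("side");print(onz(c,375,147,.126))
to(.5145,.146,.13)
E
```

```text
jar knob [0.72608106 0.16392796 0.126     ]
[0.72185986 0.13508931 0.126     ]
t 0.35 pos [0.2016 0.5649 0.2224] d [-0.4355 -0.2893  0.0925] n 10 each [-0.0436 -0.0289  0.0093] F [ 0.1 -0.  -0.2] q [ 1.11  0.36  1.51  0.    1.27 -0.12]
```

>>> {"fn": "step_arm", "kwargs": {
  "plan": [
    [[0,0,0],[-0.044,-0.029,0],0],
    [[0,0,0],[-0.044,-0.029,0],0],
    [[0,0,0],[-0.044,-0.029,0],0],
    [[0,0,0],[-0.044,-0.029,0],0],
    [[0,0,0],[-0.044,-0.029,0],0]
  ],
  "force": 20
}}

```text
time_s: 0.85
position: [0.3529, 0.3638, 0.2228]
tcp_rot: [0.17, 0.985, 0.0, 0.0]
wrist_force: [0.3, 0.3, 0.9]
gripper_width: 0.0512
grasp_force: 0.0
```

>>> {"fn": "step_arm", "kwargs": {
  "plan": [
    [[0,0,0],[-0.044,-0.029,0],0],
    [[0,0,0],[-0.044,-0.029,0],0],
    [[0,0,0],[-0.044,-0.029,0],0],
    [[0,0,0],[-0.044,-0.029,0.02],0],
    [[0,0,0],[-0.04,-0.029,0.04],0]
  ]
}}

```text
time_s: 1.35
position: [0.4962, 0.1744, 0.1752]
tcp_rot: [0.171, 0.985, 0.001, 0.003]
wrist_force: [0.2, 1.4, -0.8]
gripper_width: 0.0115
grasp_force: 0.0
```

Run:
```python
from h import *
to(.5145,.146,.1)
c=grab("wrist");cv2.imwrite("pics/w1.png",c["frame"][:,:,::-1]);to(.5145,.146,.1);print(telemetry.observe()["gripper_width"],proj(c,[.5145,.146,.092]))
```

```text
t 1.35 pos [0.4962 0.1744 0.1752] d [-0.0264 -0.0208  0.0753] n 2 each [-0.0132 -0.0104  0.0376] F [ 0.2  1.4 -0.8] q [ 0.21  0.3   1.73 -0.    1.1  -1.02]
t 1.4 pos [0.4955 0.1696 0.1694] d [-0.0258 -0.0156  0.0695] n 2 each [-0.0129 -0.0078  0.0347] F [ 1.2 -3.8 -3.5] q [ 0.2   0.31  1.74 -0.    1.1  -1.02]
0.007156756678123021 [286.64903003 239.39994513]
```

View pics/w1.png

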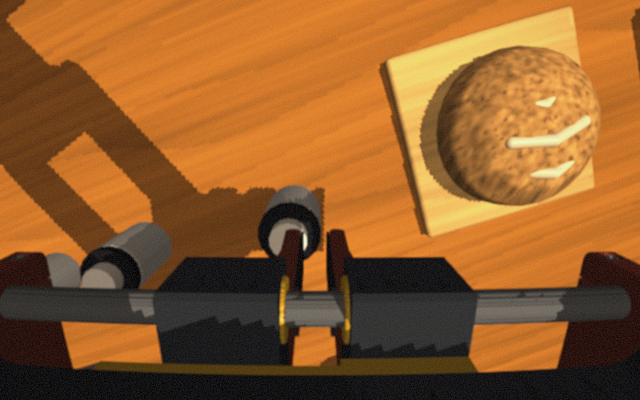

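The wrist view shows the button near (290,237), close to the predicted (287,239). I let the arm settle over it.

>>> {"fn": "step_arm", "kwargs": {
  "plan": [
    [[0,0,0],[-0.016,-0.01,0.015],0],
    [[0,0,0],[0,0,0.015],0],
    [[0,0,0],[0,0,0],0],
    [[0,0,0],[0,0,0],0]
  ]
}}

```text
time_s: 1.8
position: [0.5036, 0.1615, 0.1435]
tcp_rot: [0.171, 0.985, -0.0, -0.0]
wrist_force: [-0.2, -0.3, 0.4]
gripper_width: 0.0002
grasp_force: 0.0
```

Run:
```python
from h import *
to(.5145,.146,.1)
```

```text
t 1.8 pos [0.5036 0.1615 0.1435] d [-0.0155 -0.0109  0.0435] n 1 each [-0.0155 -0.0109  0.0435] F [-0.2 -0.3  0.4] q [ 0.18  0.35  1.76  0.    1.04 -1.05]
```

>>> {"fn": "step_arm", "kwargs": {
  "plan": [
    [[0,0,0],[-0.0155,-0.011,0.015],0],
    [[0,0,0],[0,0,0.02],0],
    [[0,0,0],[0,0,0],0],
    [[0,0,0],[0,0,0],0]
  ]
}}

```text
time_s: 2.2
position: [0.5147, 0.1462, 0.1092]
tcp_rot: [0.17, 0.985, -0.0, -0.0]
wrist_force: [1.1, -0.1, -0.1]
gripper_width: 0.0003
grasp_force: 0.0
```

Run:
```python
from h import *
to(.5145,.146,.082)
```

```text
t 2.2 pos [0.5147 0.1462 0.1092] d [ 0.0002 -0.0003  0.0272] n 1 each [ 0.0002 -0.0003  0.0272] F [ 1.1 -0.1 -0.1] q [ 0.15  0.4   1.78  0.    0.97 -1.08]
```

>>> {"fn": "step_arm", "kwargs": {
  "plan": [
    [[0,0,0],[0,0,0.013],0],
    [[0,0,0],[0,0,0.007],0],
    [[0,0,0],[0,0,0.006],0],
    [[0,0,0],[0,0,0.001],0],
    [[0,0,0],[0,0,0],0]
  ]
}}

```text
time_s: 2.7
position: [0.5159, 0.1462, 0.0823]
tcp_rot: [0.171, 0.985, 0.0, 0.001]
wrist_force: [-0.8, 2.2, 9.4]
gripper_width: 0.0005
grasp_force: 4.5
```

9.4 N at z=0.082 means the button is on its stop. I press 1 mm more to be sure, then retreat.

>>> {"fn": "step_arm", "kwargs": {
  "plan": [
    [[0,0,0],[0,0,0.001],0],
    [[0,0,0],[0,0,0],0]
  ]
}}

```text
time_s: 2.9
position: [0.5159, 0.1462, 0.0822]
tcp_rot: [0.171, 0.985, 0.001, 0.001]
wrist_force: [-2.6, 1.1, 17.6]
gripper_width: 0.0004
grasp_force: 8.9
```

>>> {"fn": "step_arm", "kwargs": {
  "plan": [
    [[0,0,0],[0,0,-0.006],0],
    [[0,0,0],[0,0,-0.01],0],
    [[0,0,0],[0,0,-0.02],0],
    [[0,0,0],[0,0,-0.02],0],
    [[0,0,0],[0,0,0],0]
  ]
}}

```text
time_s: 3.4
position: [0.5167, 0.146, 0.1388]
tcp_rot: [0.171, 0.985, 0.001, 0.002]
wrist_force: [0.5, -0.2, 0.1]
gripper_width: 0.0007
grasp_force: 0.0
```

Run:
```python
from m import *
to(.498,-.016,.135)
for n,s in(("scene",(347.5,251)),("side",(297,169))):
    c=grab(n);print(buttons(c,[s])[0], proj(c,[.5145,.146,.092]),proj(c,[.5145,.146,.082]))
```

```text
t 3.4 pos [0.5167 0.146  0.1388] d [-0.0368 -0.1588  0.0036] n 4 each [-0.0092 -0.0397  0.0009] F [ 0.5 -0.2  0.1] q [ 0.15  0.36  1.75 -0.    1.03 -1.08]
(array([320.8, 196.1]), [317, 193, 8, 8, 41], array([ 0.4905, -0.0164,  0.092 ])) [347.24349826 250.22215067] [347.11824337 252.48896011]
(array([302.9, 213.9]), [300, 210, 8, 8, 37], array([ 0.4917, -0.0165,  0.092 ])) [296.97363312 168.30007279] [297.14837549 171.19600197]
```

>>> {"fn": "step_arm", "kwargs": {
  "plan": [
    [[0,0,0],[-0.009,-0.04,0],0],
    [[0,0,0],[-0.009,-0.04,0],0],
    [[0,0,0],[-0.009,-0.04,0],0],
    [[0,0,0],[-0.009,-0.039,0.013],0],
    [[0,0,0],[0,0,0.013],0]
  ]
}}

```text
time_s: 4.0
position: [0.4945, -0.02, 0.1094]
tcp_rot: [0.172, 0.985, -0.001, -0.0]
wrist_force: [-0.5, 0.7, -0.3]
gripper_width: 0.0007
grasp_force: 0.0
```

>>> {"fn": "step_arm", "kwargs": {
  "plan": [
    [[0,0,0],[0,0,0],0],
    [[0,0,0],[0,0,0],0]
  ]
}}

```text
time_s: 4.2
position: [0.4945, -0.0158, 0.1097]
tcp_rot: [0.171, 0.985, 0.0, -0.001]
wrist_force: [-0.1, -0.5, -0.1]
gripper_width: -0.0001
grasp_force: 0.0
```

Run:
```python
from m import *
to(.498,-.016,.082)
for n,s in(("scene",(347.5,251)),("side",(297,169))):
    c=grab(n);print(buttons(c,[s])[0], proj(c,[.5145,.146,.092]),proj(c,[.5145,.146,.082]))
```

```text
t 4.2 pos [ 0.4945 -0.0158  0.1097] d [-0.0035  0.001   0.0276] n 1 each [-0.0035  0.001   0.0276] F [-0.1 -0.5 -0.1] q [-0.17  0.35  1.86  0.    0.93 -1.4 ]
(array([347.3, 252.5]), [341, 247, 13, 12, 119], array([0.5175, 0.1511, 0.092 ])) [347.24349826 250.22215067] [347.11824337 252.48896011]
(array([376.8,  67. ]), [326, 59, 75, 17, 457], array([0.8913, 0.583 , 0.092 ])) [296.97363312 168.30007279] [297.14837549 171.19600197]
```

Canister C's button stayed down: it appears at row 252.5, exactly where a pressed one should be. Now B.

>>> {"fn": "step_arm", "kwargs": {
  "plan": [
    [[0,0,0],[-0.0035,0.001,0.012],0],
    [[0,0,0],[0,0,0.008],0],
    [[0,0,0],[0,0,0.007],0],
    [[0,0,0],[0,0,0.002],0],
    [[0,0,0],[0,0,0],0]
  ]
}}

```text
time_s: 4.8
position: [0.5003, -0.016, 0.0822]
tcp_rot: [0.17, 0.985, 0.0, 0.001]
wrist_force: [-1.0, 2.6, 10.5]
gripper_width: 0.0007
grasp_force: 5.7
```

>>> {"fn": "step_arm", "kwargs": {
  "plan": [
    [[0,0,0],[0,0,0.0005],0],
    [[0,0,0],[0,0,0],0]
  ]
}}

```text
time_s: 5.0
position: [0.5004, -0.016, 0.0822]
tcp_rot: [0.171, 0.985, 0.0, 0.001]
wrist_force: [-2.8, 2.3, 16.4]
gripper_width: 0.0004
grasp_force: 8.1
```

>>> {"fn": "step_arm", "kwargs": {
  "plan": [
    [[0,0,0],[0,0,-0.006],0],
    [[0,0,0],[0,0,-0.01],0],
    [[0,0,0],[0,0,-0.02],0],
    [[0,0,0],[0,0,-0.02],0],
    [[0,0,0],[0,0,0],0]
  ]
}}

```text
time_s: 5.5
position: [0.5006, -0.0166, 0.1391]
tcp_rot: [0.17, 0.985, -0.0, 0.002]
wrist_force: [0.4, -0.1, -0.2]
gripper_width: 0.0005
grasp_force: 0.0
```

Run:
```python
from m import *
to(.496,-.129,.11)
```

```text
t 5.5 pos [ 0.5006 -0.0166  0.1391] d [-0.0333 -0.1074  0.0292] n 3 each [-0.0111 -0.0358  0.0097] F [ 0.4 -0.1 -0.2] q [-0.17  0.31  1.82 -0.    1.   -1.4 ]
```

>>> {"fn": "step_arm", "kwargs": {
  "plan": [
    [[0,0,0],[-0.011,-0.036,0],0],
    [[0,0,0],[-0.011,-0.036,0],0],
    [[0,0,0],[-0.011,-0.035,0.01],0],
    [[0,0,0],[0,0,0.019],0],
    [[0,0,0],[0,0,0],0]
  ]
}}

```text
time_s: 6.0
position: [0.4918, -0.1284, 0.1055]
tcp_rot: [0.172, 0.985, 0.001, -0.003]
wrist_force: [-0.6, 0.1, 0.4]
gripper_width: 0.0007
grasp_force: 0.0
```

>>> {"fn": "step_arm", "kwargs": {
  "plan": [
    [[0,0,0],[0,0,0],0]
  ]
}}

```text
time_s: 6.1
position: [0.4931, -0.1277, 0.1072]
tcp_rot: [0.171, 0.985, 0.0, -0.001]
wrist_force: [-0.9, 0.1, 0.7]
gripper_width: 0.0003
grasp_force: 0.0
```

Run:
```python
from m import *
to(.496,-.129,.082)
for n,s in(("scene",(318.5,199)),("side",(306,215))):
    c=grab(n);print(buttons(c,[s])[0], proj(c,[.498,-.016,.092]),proj(c,[.498,-.016,.082]))
```

```text
t 6.1 pos [ 0.4931 -0.1277  0.1072] d [-0.0033 -0.0003  0.0252] n 1 each [-0.0033 -0.0003  0.0252] F [-0.9  0.1  0.7] q [-0.39  0.37  1.83  0.    0.94 -1.62]
(array([318.6, 200. ]), [313, 196, 12, 9, 94], array([ 0.501 , -0.0087,  0.092 ])) [318.1864837  197.46399476] [318.28144246 199.93392291]
(array([405.9, 262. ]), [396, 255, 21, 16, 209], array([ 0.6711, -0.2126,  0.092 ])) [305.47913632 213.26847959] [305.61957547 216.17697529]
```

B's button also stayed down (row 200.0, against 199.9 predicted), so A should be the failed one. I push it as well.

>>> {"fn": "step_arm", "kwargs": {
  "plan": [
    [[0,0,0],[-0.003,0,0.01],0],
    [[0,0,0],[0,0,0.008],0],
    [[0,0,0],[0,0,0.007],0],
    [[0,0,0],[0,0,0.001],0],
    [[0,0,0],[0,0,0],0]
  ]
}}

```text
time_s: 6.7
position: [0.4982, -0.1292, 0.0823]
tcp_rot: [0.171, 0.985, 0.0, 0.001]
wrist_force: [1.3, 0.6, 5.8]
gripper_width: 0.0005
grasp_force: 2.9
```

>>> {"fn": "step_arm", "kwargs": {
  "plan": [
    [[0,0,0],[0,0,0.0005],0],
    [[0,0,0],[0,0,0],0]
  ]
}}

```text
time_s: 6.9
position: [0.4982, -0.1292, 0.0822]
tcp_rot: [0.171, 0.985, 0.0, 0.001]
wrist_force: [0.7, 1.1, 9.8]
gripper_width: 0.0005
grasp_force: 4.8
```

>>> {"fn": "step_arm", "kwargs": {
  "plan": [
    [[0,0,0],[0,0,-0.005],0],
    [[0,0,0],[0,0,-0.006],0],
    [[0,0,0],[0,0,-0.01],0],
    [[0,0,0],[0,0,-0.04],0.5],
    [[0,0,0],[0,0,-0.03],1]
  ]
}}

```text
time_s: 7.4
position: [0.4963, -0.1291, 0.1739]
tcp_rot: [0.171, 0.985, 0.0, -0.001]
wrist_force: [0.5, 0.9, 0.4]
gripper_width: 0.0137
grasp_force: 0.0
```

>>> {"fn": "step_arm", "kwargs": {
  "plan": [
    [[0,0,0],[0.05,0,0],1],
    [[0,0,0],[0.05,0,0],1],
    [[0,0,0],[0,0,0],1]
  ]
}}

```text
time_s: 7.7
position: [0.3932, -0.0916, 0.171]
tcp_rot: [0.17, 0.985, 0.001, -0.005]
wrist_force: [0.9, -0.1, -1.5]
gripper_width: 0.0372
grasp_force: 0.0
```

Run:
```python
from m import *
to(.496,-.129,.026)
for n,s in(("scene",[(297.4,168),(318.6,200),(347.3,252.5)]),("side",[(317,251),(305.6,216),(297,171)])):
    c=grab(n);print(n,proj(c,[.496,-.129,.092]),proj(c,[.496,-.129,.082]))
    for r in buttons(c,s):print(r)
```

```text
t 7.7 pos [ 0.3932 -0.0916  0.171 ] d [-0.111  -0.0008  0.1438] n 4 each [-0.0277 -0.0002  0.0359] F [ 0.9 -0.1 -1.5] q [-0.4   0.14  1.97 -0.    1.04 -1.63]
scene [297.20354548 166.75208277] [297.43952858 169.31343351]
(array([297.5, 166.6]), [292, 163, 12, 9, 79], array([ 0.4952, -0.1289,  0.092 ]))
(array([318.6, 200. ]), [313, 196, 12, 9, 94], array([ 0.501 , -0.0087,  0.092 ]))
(array([347.3, 252.5]), [341, 247, 13, 12, 119], array([0.5175, 0.1511, 0.092 ]))
side [316.74396191 249.57673825] [316.81717527 252.44527841]
(array([317.1, 249.7]), [311, 245, 13, 10, 105], array([ 0.4966, -0.1295,  0.092 ]))
(array([306.1, 216. ]), [300, 212, 13, 9, 88], array([ 0.4973, -0.0249,  0.092 ]))
(array([297.5, 171.4]), [292, 168, 12, 8, 69], array([0.5131, 0.1338, 0.092 ]))
```

A sprang back up (row 166.6, the unpressed position) and the other two are still down. I open the gripper and go over A.

>>> {"fn": "step_arm", "kwargs": {
  "plan": [
    [[0,0,0],[-0.028,0,0],1],
    [[0,0,0],[-0.028,0,0],1],
    [[0,0,0],[-0.028,0,0],1],
    [[0,0,0],[-0.027,0,0],1],
    [[0,0,0],[0,0,0],1]
  ]
}}

```text
time_s: 8.3
position: [0.5129, -0.1354, 0.173]
tcp_rot: [0.171, 0.985, -0.001, 0.003]
wrist_force: [0.5, -0.2, 0.2]
gripper_width: 0.0849
grasp_force: 0.0
```

>>> {"fn": "step_arm", "kwargs": {
  "plan": [
    [[0,0,0],[0,0,0.02],1],
    [[0,0,0],[0,0,0.02],1],
    [[0,0,0],[0,0,0],1],
    [[0,0,0],[0,0,0],1]
  ]
}}

```text
time_s: 8.7
position: [0.5072, -0.133, 0.1325]
tcp_rot: [0.171, 0.985, 0.0, -0.0]
wrist_force: [0.6, 0.8, -0.0]
gripper_width: 0.088
grasp_force: 0.0
```

Run:
```python
from m import *
to(.496,-.129,.026);print(telemetry.observe()["gripper_width"],telemetry.observe()["tcp_rot"])
```

```text
t 8.7 pos [ 0.5072 -0.133   0.1325] d [ 0.0118 -0.      0.1065] n 3 each [ 0.0039 -0.      0.0355] F [ 0.6  0.8 -0. ] q [-0.39  0.36  1.78 -0.    1.01 -1.62]
0.08803063911585333 [ 1.70573043e-01  9.85344920e-01  3.55163746e-05 -4.74403586e-04]
```

>>> {"fn": "step_arm", "kwargs": {
  "plan": [
    [[0,0,0],[0.0115,0,0],1],
    [[0,0,0],[0,0,0.02],1],
    [[0,0,0],[0,0,0],1],
    [[0,0,0],[0,0,0],1]
  ]
}}

```text
time_s: 9.1
position: [0.4962, -0.129, 0.1132]
tcp_rot: [0.171, 0.985, -0.0, 0.0]
wrist_force: [-0.1, -0.0, 0.7]
gripper_width: 0.088
grasp_force: 0.0
```

Run:
```python
from m import *
to(.496,-.129,.027)
```

```text
t 9.1 pos [ 0.4962 -0.129   0.1132] d [ 0.0002 -0.0001  0.0862] n 2 each [ 0.0001 -0.      0.0431] F [-0.1 -0.   0.7] q [-0.39  0.37  1.82 -0.    0.95 -1.62]
```

>>> {"fn": "step_arm", "kwargs": {
  "plan": [
    [[0,0,0],[0,0,0.022],1],
    [[0,0,0],[0,0,0.022],1],
    [[0,0,0],[0,0,0.022],1],
    [[0,0,0],[0,0,0.02],1],
    [[0,0,0],[0,0,0],1]
  ]
}}

```text
time_s: 9.6
position: [0.4954, -0.1287, 0.0255]
tcp_rot: [0.171, 0.985, 0.0, -0.001]
wrist_force: [-0.5, -0.4, -0.3]
gripper_width: 0.0879
grasp_force: 0.0
```

>>> {"fn": "step_arm", "kwargs": {
  "plan": [
    [[0,0,0],[0,0,0],0.5],
    [[0,0,0],[0,0,0],0.4],
    [[0,0,0],[0,0,0],0.4],
    [[0,0,0],[0,0,0],0.4],
    [[0,0,0],[0,0,0],0.4]
  ],
  "force": 20
}}

```text
time_s: 10.1
position: [0.4968, -0.1293, 0.0271]
tcp_rot: [0.171, 0.985, -0.0, 0.0]
wrist_force: [0.8, -0.1, 5.1]
gripper_width: 0.0517
grasp_force: 20.1
```

>>> {"fn": "step_arm", "kwargs": {
  "plan": [
    [[0,0,0],[0,0,0],0.4],
    [[0,0,0],[0,0,0],0.4],
    [[0,0,0],[0,0,0],0.4]
  ]
}}

```text
time_s: 10.4
position: [0.4968, -0.1292, 0.027]
tcp_rot: [0.171, 0.985, -0.0, 0.0]
wrist_force: [-1.0, 0.3, 6.9]
gripper_width: 0.0518
grasp_force: 20.0
```

Gripped at 52 mm with 20 N. I lift 44 mm, which clears the 30 mm wall and stays under the drop limit.

>>> {"fn": "step_arm", "kwargs": {
  "plan": [
    [[0,0,0],[0,0,-0.008],0.4],
    [[0,0,0],[0,0,-0.012],0.4],
    [[0,0,0],[0,0,-0.014],0.4],
    [[0,0,0],[0,0,-0.01],0.4],
    [[0,0,0],[0,0,0],0.4]
  ],
  "force": 25
}}

```text
time_s: 10.9
position: [0.4976, -0.1295, 0.0722]
tcp_rot: [0.171, 0.985, -0.0, 0.002]
wrist_force: [0.9, 0.1, -2.0]
gripper_width: 0.0519
grasp_force: 25.0
```

Run:
```python
from m import *
to(.5125,-.3445,.071);print(telemetry.observe()["gripper_width"],telemetry.observe()["grasp_force"])
```

```text
t 10.9 pos [ 0.4976 -0.1295  0.0722] d [-0.0862 -0.1975  0.0015] n 5 each [-0.0172 -0.0395  0.0003] F [ 0.9  0.1 -2. ] q [-0.39  0.43  1.86 -0.    0.85 -1.62]
0.05186652649393218 24.999667704105377
```

>>> {"fn": "step_arm", "kwargs": {
  "plan": [
    [[0,0,0],[-0.007,-0.015,0],0.4],
    [[0,0,0],[-0.01,-0.023,0],0.4],
    [[0,0,0],[-0.01,-0.023,0],0.4],
    [[0,0,0],[-0.01,-0.023,0],0.4],
    [[0,0,0],[-0.01,-0.023,0],0.4]
  ]
}}

```text
time_s: 11.4
position: [0.5043, -0.2475, 0.0697]
tcp_rot: [0.171, 0.985, 0.0, -0.001]
wrist_force: [0.4, 0.5, -3.4]
gripper_width: 0.0514
grasp_force: 25.0
```

>>> {"fn": "step_arm", "kwargs": {
  "plan": [
    [[0,0,0],[-0.01,-0.023,0],0.4],
    [[0,0,0],[-0.01,-0.023,0],0.4],
    [[0,0,0],[-0.01,-0.023,0],0.4],
    [[0,0,0],[-0.009,-0.02,0],0.4],
    [[0,0,0],[0,0,0],0.4]
  ]
}}

```text
time_s: 11.9
position: [0.5118, -0.3468, 0.0699]
tcp_rot: [0.172, 0.985, -0.001, 0.001]
wrist_force: [0.3, 0.5, -1.6]
gripper_width: 0.0515
grasp_force: 25.0
```

>>> {"fn": "step_arm", "kwargs": {
  "plan": [
    [[0,0,0],[0,0,0],0.4],
    [[0,0,0],[0,0,0],0.4]
  ]
}}

```text
time_s: 12.1
position: [0.5107, -0.3417, 0.0698]
tcp_rot: [0.171, 0.985, 0.001, -0.001]
wrist_force: [0.4, 0.6, -1.9]
gripper_width: 0.0517
grasp_force: 25.0
```

Run:
```python
from m import *
to(.5125,-.3445,.032);print(telemetry.observe()["gripper_width"],telemetry.observe()["grasp_force"])
```

```text
t 12.1 pos [ 0.5107 -0.3417  0.0698] d [-0.0027 -0.0021  0.0378] n 1 each [-0.0027 -0.0021  0.0378] F [ 0.4  0.6 -1.9] q [-0.7   0.55  1.63  0.    0.97 -1.93]
0.05173709403611982 24.99971441924572
```

>>> {"fn": "step_arm", "kwargs": {
  "plan": [
    [[0,0,0],[-0.0015,-0.001,0.012],0.4],
    [[0,0,0],[0,0,0.012],0.4],
    [[0,0,0],[0,0,0.008],0.4],
    [[0,0,0],[0,0,0.003],0.4],
    [[0,0,0],[0,0,0],0.4]
  ]
}}

```text
time_s: 12.6
position: [0.5122, -0.3434, 0.0345]
tcp_rot: [0.17, 0.985, 0.0, -0.001]
wrist_force: [0.1, -0.4, -1.2]
gripper_width: 0.0515
grasp_force: 25.0
```

>>> {"fn": "step_arm", "kwargs": {
  "plan": [
    [[0,0,0],[0,0,0.001],0.4],
    [[0,0,0],[0,0,0.001],0.4],
    [[0,0,0],[0,0,0],0.4]
  ]
}}

```text
time_s: 12.9
position: [0.5129, -0.3442, 0.0338]
tcp_rot: [0.171, 0.985, -0.0, 0.0]
wrist_force: [0.6, -0.3, -2.5]
gripper_width: 0.0517
grasp_force: 25.0
```

>>> {"fn": "step_arm", "kwargs": {
  "plan": [
    [[0,0,0],[0,0,0.001],0.4],
    [[0,0,0],[0,0,0.0005],0.4],
    [[0,0,0],[0,0,0],0.4]
  ]
}}

```text
time_s: 13.2
position: [0.5127, -0.3441, 0.0321]
tcp_rot: [0.171, 0.985, -0.0, 0.0]
wrist_force: [0.9, -0.4, -2.4]
gripper_width: 0.0517
grasp_force: 25.0
```

>>> {"fn": "step_arm", "kwargs": {
  "plan": [
    [[0,0,0],[0,0,0.0005],0.4],
    [[0,0,0],[0,0,0.0005],0.4],
    [[0,0,0],[0,0,0],0.4]
  ]
}}

```text
time_s: 13.5
position: [0.5127, -0.3442, 0.0321]
tcp_rot: [0.171, 0.985, -0.0, 0.0]
wrist_force: [-3.1, 1.7, 7.0]
gripper_width: 0.0516
grasp_force: 25.0
```

Run:
```python
from m import *
to(.5125,-.3445,.032)
c=grab("side");cv2.imwrite("pics/s2.png",cv2.resize(c["frame"][220:400,230:470,::-1],None,fx=3,fy=3,interpolation=2))
```

```text
t 13.5 pos [ 0.5127 -0.3442  0.0321] d [ 0.0001 -0.0004  0.0001] n 1 each [ 0.0001 -0.0004  0.0001] F [-3.1  1.7  7. ] q [-0.7   0.6   1.65 -0.    0.9  -1.93]
```

View pics/s2.png

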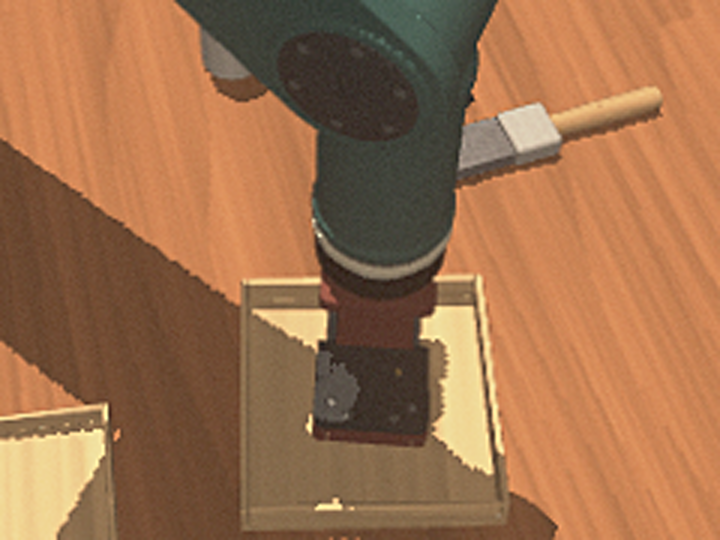

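The crop shows the gripper centred in the large tray, about (372,390) in the crop. Contact is felt at 7 N and the height is right (0.032). I release, then rise straight up.

>>> {"fn": "step_arm", "kwargs": {
  "plan": [
    [[0,0,0],[0,0,0],0.62],
    [[0,0,0],[0,0,0],0.75],
    [[0,0,0],[0,0,0],1],
    [[0,0,0],[0,0,0],1],
    [[0,0,0],[0,0,0],1]
  ]
}}

```text
time_s: 14.05
position: [0.5127, -0.344, 0.0309]
tcp_rot: [0.171, 0.985, -0.0, -0.0]
wrist_force: [0.2, -0.7, 0.4]
gripper_width: 0.0832
grasp_force: 0.0
```

>>> {"fn": "step_arm", "kwargs": {
  "plan": [
    [[0,0,0],[0,0,0],1],
    [[0,0,0],[0,0,-0.01],1],
    [[0,0,0],[0,0,-0.02],1],
    [[0,0,0],[0,0,-0.03],1],
    [[0,0,0],[0,0,-0.04],1]
  ]
}}

```text
time_s: 14.55
position: [0.5116, -0.3432, 0.1312]
tcp_rot: [0.171, 0.985, 0.001, -0.001]
wrist_force: [1.2, -0.4, 0.2]
gripper_width: 0.0874
grasp_force: 0.0
```

>>> {"fn": "step_arm", "kwargs": {
  "plan": [
    [[0,0,0],[0,0,-0.04],1],
    [[0,0,0],[0,0,-0.04],1],
    [[0,0,0],[0.05,0,0],1],
    [[0,0,0],[0.05,0,0],1],
    [[0,0,0],[0.03,0,0],1]
  ]
}}

```text
time_s: 15.05
position: [0.3873, -0.2985, 0.2117]
tcp_rot: [0.17, 0.985, 0.0, -0.001]
wrist_force: [-0.8, -0.6, 0.7]
gripper_width: 0.0881
grasp_force: 0.0
```

>>> {"fn": "step_arm", "kwargs": {
  "plan": [
    [[0,0,0],[0,0,0],1],
    [[0,0,0],[0,0,0],1],
    [[0,0,0],[0,0,0],1]
  ]
}}

```text
time_s: 15.35
position: [0.3916, -0.3013, 0.2117]
tcp_rot: [0.171, 0.985, -0.001, 0.001]
wrist_force: [-0.1, -1.1, 0.5]
gripper_width: 0.088
grasp_force: 0.0
```

Run:
```python
from m import *
P=[[.5127,-.3442,.097],[.498,-.016,.082],[.5145,.146,.082]]
for n in("scene","side"):
    c=grab(n)
    for p,r in zip(P,buttons(c,[proj(c,p) for p in P])):print(n,proj(c,p).round(1),r[0],onz(c,*r[0],p[2]).round(3))
    cv2.imwrite(f"pics/{n}9.png",c["frame"][:,:,::-1])
s=telemetry.observe();print(s["time_s"],s["position"],s["wrist_force"],s["grasp_force"])
```

```text
scene [255.5 117.1] [256.1 116.8] [ 0.511 -0.344  0.097]
scene [318.3 199.9] [318.6 200. ] [ 0.497 -0.015  0.082]
scene [347.1 252.5] [347.3 252.5] [0.514 0.146 0.082]
side [353.9 331.5] [353.9 331.5] [ 0.513 -0.344  0.097]
side [305.6 216.2] [307.3 216.2] [ 0.502 -0.017  0.082]
side [297.1 171.2] [307.3 216.2] [ 0.502 -0.017  0.082]
15.45 [ 0.3914999  -0.30112375  0.21119925] [-0.0134115  -0.12073057 -0.13001034] 0.0
```

View pics/scene9.png

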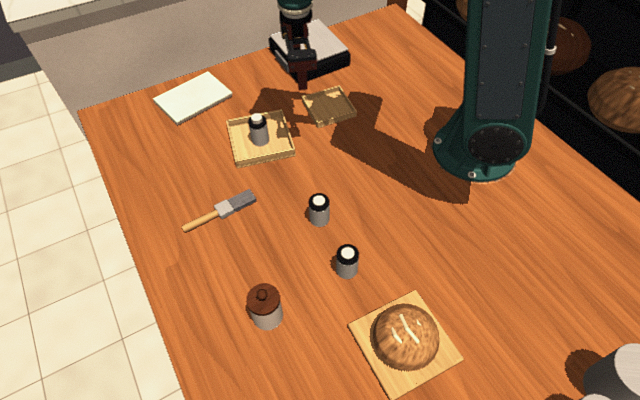

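The failed canister stands upright in the large tray at (258,125) with its button up. The other two are in place at (319,205) and (347,258) with their buttons down, and the jar hasn't moved. I hand the job in.

```bash
python3 -c "
from station import order
print(order.job_done())"
```

```text
the job is handed in; nothing more can be done
None
```

I tested all three canisters and handed the job in at about 15.5 s: the failed one stands upright in the larger tray with its button up, the two sound ones are in place with buttons down, and the jar was not touched; no verdict came back.

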